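# Clamp a louvre blade in the shutter repair jig

## Robot

A 6-joint arm with a two-finger parallel gripper is mounted at the origin on the work surface. World frame = base frame: x ahead of the robot, y to its left, z up, the work surface at z = 0. Lengths are in mm, angles in degrees, forces in N, time in s.
With the tool pointing down it reaches from about 350 to 850 mm from the base axis. Payload 8.1 kg.
Tool frame: the origin (TCP) lies midway between the tips of the shut fingers; the grasp point (between the pads) lies 19 mm behind it; z points along the fingers, y is the line along which they close (so a half turn about z gives the same grasp; the last joint's range is limited). The gripper opens to 85 mm and grips with 20 to 120 N. Pads are 22 mm wide; open, the fingers measure 114 mm over their backs; the gripper's body (76 mm by 85 mm) begins 54 mm behind the grasp point. The pads swing forward as they close: fully open they stand 13 mm farther back than shut.
Start: joints at [-68.033, 7.471, 85.268, -0, 87.261, -4.893], TCP at [271.109, -535.262, 231.292] pointing down, gripper open.
Joint ranges: [-169.43, 169.43], [-51.17, 129.36], [1.28, 143.12], [-76.62, 256.62], [0, 156.53], [-152.29, 152.29]. Speed limits (degrees/s): [136.94, 136.94, 159.86, 180, 180, 180].

## Interface

Orientations are given as [roll, pitch, yaw] about the fixed x, y, z axes, in that order (R = Rz(yaw) Ry(pitch) Rx(roll)).
In Python, from bench import r gives the robot as it stands. The module is installed in compiled form; this text tells all that it offers.
- The arm moves only by the tool jog_arm, never from a script. Its argument "rows" is a list of rows, each a list of 2 entries, a list of its own where there are three numbers: the shift along the tool's x, y, z in mm, then the turn, a rotation vector about the tool's x, y, z in rad. A call has 1 to 10 rows; each row is the pose to reach, as a shift and turn from the pose commanded when the call began, along the tool's axes at that moment; what a row does not reach only later rows make up. A row lasts 1/10 s, in which the tool goes at most 50 mm and 8.59 degrees, less where a joint would pass 70% of its speed; a pose out of reach is approached as far as the arm can. A call with a gripper value outside its range is refused whole. "grip" is the finger opening in mm, from 0 to 85.4, set as the call begins (left out, the last holds). The fingers move at their own pace and stop on an object; "force" is the grip in N (left out, the last holds). Time passes only in rows, so rows that repeat a pose let the fingers close. It gives the time, the measured TCP pose, the force, the opening and the grip force at its end, in the units of the state.
- r.sense(): the state, without advancing time (a new reading comes with each control period).
- r.snapshot(name): name is "scene" or "top"; returns (picture, depth): 480x640x3 uint8, blue, green, red; 480x640 float32, mm along the optical axis (not along the pixel's ray), 0 where there is no reading.
- r.camera_params(name): a dict with "fx", "fy", "cx", "cy" (pixels), "pose" (4x4, takes a point from camera to world coordinates). Camera axes: x right, y down, z forward; pixel columns grow to the right and rows downward; lengths in mm; the calibration is good to about 2 mm. A picture is of the moment at which its call begins. camera_params takes no time and is no camera call.
- r.hand_in(): hands the job in; it is judged then, once.
The state is a dict: "time": time; "joint_pos": joint angles; "qd": joint speeds; "joint_efforts": joint torques, N m; "tool_pos": TCP position; "tcp_rot": TCP orientation; "ft_force": force on the tool from outside, world axes, zero at the start; "wrist_torque": the same for the moment, N m; "finger_gap": finger opening in mm; "grip_force": force on a finger pad.
Only numpy, scipy, OpenCV 4.12 (cv2) and the standard library are available. Lean on these libraries where they do the work, as an engineer would, in place of code of your own. Each camera call takes 0.05 s, during which the arm holds its last target. There are 200 camera calls.

## Task

A louvre blade for the window shutters lies in the channel of the wooden jig on the desk. Slide it along the channel until its end sits snugly against the metal stop, gently so that the stop does not shift, and then press the toggle clamp's handle down past its over-center point so that the rubber foot locks down on the blade. Do not force anything, leave the other things on the desk and on the jig where they are, and take the gripper away.

Things in the scene. Friction and masses are not known exactly. Their poses are not given: they have to be found in the camera images.
- jig: Fixed jig: plywood base 18 mm thick, origin on the desk below it; base spans jig x -105..95, y -210..150 mm (x roughly away from the robot, z up). On its top, the bed, two rails 10 mm wide, 8 mm high, jig y -135..125 mm, form a channel 67 mm wide along jig y, centred at jig x 45 mm. Jig, stop and clamp may be pressed with at most 30 N (more bends the clamp).
- stop_slot (a point): Fixed mark in the bed at jig x 45, y 100, z 18 mm. The stop, an aluminium block 50 (x) x 20 (y) x 20 mm with a black knob (31 mm high in all), stands in the channel on the +y side of it; its face to the blade lies near this mark, but up to 16 mm either way in y and unmeasured: find it by feel. Only friction holds the stop: over about 10 N it slips; it must not shift by 2 mm.
- blade: Louvre blade, a loose oak slat 64 (x) x 200 (y) x 11 mm, about 0.09 kg, flat in the channel with 1.5 mm play at each side. Origin under its centre; y along its length, towards the stop. It starts 20 to 105 mm short of the stop and slides easily (about 1 N).
- blade_back (a point): Centre of the blade's end face away from the stop (the one to push on), 5.5 mm above the bed.
- blade_end (a point): Centre of the blade's end face towards the stop, 5.5 mm above the bed.
- clamp_handle (a joint): Toggle clamp handle, rad: 0 raised, 0.78 end of travel, starts raised. Pressing it down in an arc takes 1 to 3 N at the grip until the foot meets the blade near 0.36, then rises to a hump of 9 to 20 N near 0.5 (spindle setting unmeasured) and falls to nothing at over-center, about 0.70; beyond, it snaps to 0.78 by itself and stays. Locked above 0.74. Let go between 0.4 and 0.69 it springs back.
- handle_hinge (a point): The handle's hinge, at jig x -26, y 15, z 30 mm; axis along jig y. From here the handle points to jig -x (towards the robot) and up, (0.98 minus the joint value) rad above level.
- grip_top (a point): Point on the upper side of the handle's black round grip, 90 mm along the handle from the hinge; press here. The grip is 20 mm in diameter, centred on the line through the hinge, from 48 to 118 mm from the hinge.
- bar_hinge (a point): Hinge of the clamp bar, at jig x -12, y 15, z 76 mm. The bar, 25 mm wide, reaches 66 mm from here towards jig +x; open, it stands up about 0.83 rad above level (falling as the handle goes down), locked it lies nearly level (about 0.2 rad up) over the channel.
- foot_tip (a point): Centre of the underside of the clamp's rubber foot, 18 mm in diameter, 57 mm along the bar; locked, it rests on the blade's upper side at jig x 45, y 15 mm, 29 mm above the desk.
- tin: Small open steel tin, 48 mm wide, 30 mm high, loose on the jig's base; leave alone. Origin under its centre.
- sander: Cork sanding block 34 x 60 x 22 mm, loose on the jig's base; leave alone. Origin under its centre.
- spare: Spare louvre blade 64 x 240 x 11 mm lying on the desk beside the jig; leave alone. Origin under its centre.
- glue: White glue bottle, 52 mm wide, 120 mm high; leave alone. Origin under its centre.
- mug: White mug, 80 mm wide, 90 mm high; leave alone. Origin under its centre.
- driver: Screwdriver with a black handle lying on the desk; leave alone. Origin under its middle.
- book: Blue book lying flat, 155 x 214 x 30 mm; leave alone. Origin under its centre.
There are look-alikes about, which are no part of the job. Leave any turquoise look-alike of the blade alone.

How it is judged:
By the outcome, as a careful person would: the job done as asked, in the order asked, and still so for the second after the job is handed in, with the robot touching nothing.
It also fails if it takes over 70 s, if anything falls off the work surface, if the arm or the gripper's body presses on something with over 40 N, if the wrist force passes 120 N, or if a joint passes its speed limit or range.

## Working session

There is one attempt and no reset: what is moved stays moved. The work goes in short steps, Python scripts to look and compute and a tool call to move; the robot and the scene stay as the last step left them, time stands still between calls to the robot, and variables do not carry over. Pictures are saved under pics/ and viewed, at most 10 in all, crops included, and the job is handed in when it is done.

Besides the shell and the picture viewer there is one more tool, called after ">>>" in YAML: its name, and indented under it one key for each argument. jog_arm: Moves the arm, as the interface text tells. Its arguments: {"type":"object","properties":{"rows":{"type":"array"},"grip":{"type":"number"},"force":{"type":"number"}},"required":["rows"]}

```bash
mkdir -p pics; ls; python3 - <<'E'
from bench import r
import cv2,numpy as np
for n in("scene","top"):
    p,d=r.snapshot(n); cv2.imwrite(f"pics/{n}0.png",p); np.savez(f"{n}0.npz",p=p,d=d)
    print(n,{k:np.round(v,4).tolist() if k=="pose" else v for k,v in r.camera_params(n).items()})
print(r.sense())
E
```

```text
pics
scene {'fx': 458.5104473118741, 'fy': 458.5104473118741, 'cx': 319.2539978404593, 'cy': 237.73870632174788, 'pose': [[-0.3896, 0.7308, -0.5604, 1108.7238], [0.921, 0.3094, -0.2368, 227.4882], [0.0004, -0.6084, -0.7936, 958.9299], [0.0, 0.0, 0.0, 1.0]]}
top {'fx': 616.2492764205193, 'fy': 616.2492764205193, 'cx': 320.4016753993203, 'cy': 245.3180996312173, 'pose': [[-0.0062, -0.9899, 0.1417, 260.8375], [-1.0, 0.0062, -0.001, -17.8771], [0.0002, -0.1417, -0.9899, 1847.1653], [0.0, 0.0, 0.0, 1.0]]}
{'time': 0.1, 'joint_pos': array([-6.80343276e+01,  7.51396226e+00,  8.53249372e+01,  1.49601154e-03,
        8.72621370e+01, -4.89311477e+00]), 'qd': array([ 0.03174014, -0.09530029, -0.19782659, -0.08158948,  0.06436657,
        0.0193121 ]), 'joint_efforts': array([ 1.21419202e-03, -5.70955074e+01, -5.01940405e+01, -1.71424463e-04,
        8.25043389e-03,  6.02584282e-05]), 'tool_pos': array([ 270.91018267, -534.77942473,  230.2979895 ]), 'tcp_rot': array([-1.79899459e+02, -1.01068545e-02,  2.68587055e+01]), 'ft_force': array([ 0.89341722, -0.02422527,  0.81319243]), 'wrist_torque': array([ 0.01882683, -0.04006473, -0.02489616]), 'grip_force': 0.0, 'finger_gap': 85.1599955187489}
```

View pics/scene0.png

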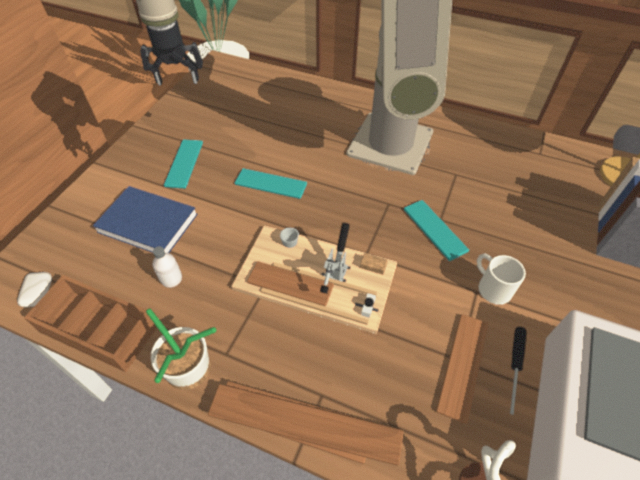

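View pics/top0.png

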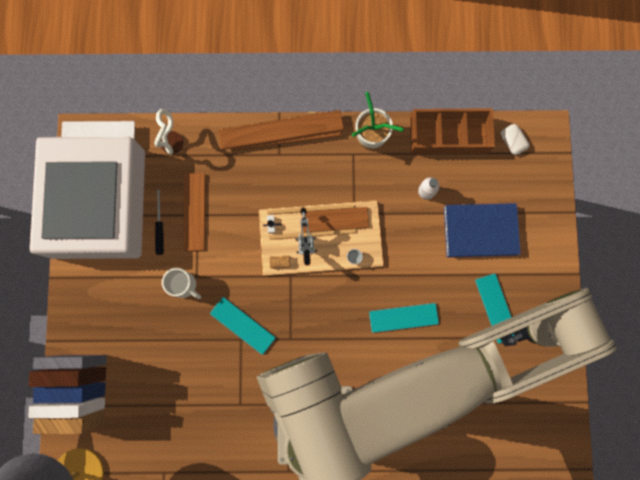

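Candidates for the blade, by top-view pixel: brown slat in the jig channel (337,218), spare slat on the desk (197,212), long curved board (280,130), and turquoise slats at (243,326), (404,318) and (494,300). By the description I choose the one in the jig channel at (337,218). The stop is at (271,225), the clamp at (306,243), the tin at (355,257) and the sander at (282,262). Next, a close crop and measurement.

```bash
cat > h.py <<'E'
from bench import r
import cv2,numpy as np
def ray(n,uv,z):
    c=r.camera_params(n);P=np.array(c["pose"]);uv=np.atleast_2d(uv).astype(float)
    d=np.c_[(uv[:,0]-c["cx"])/c["fx"],(uv[:,1]-c["cy"])/c["fy"],np.ones(len(uv))]@P[:3,:3].T
    return P[:3,3]+d*((z-P[2,3])/d[:,2])[:,None]
def pix(n,X):
    c=r.camera_params(n);P=np.array(c["pose"]);q=(np.atleast_2d(X)-P[:3,3])@P[:3,:3]
    return np.c_[q[:,0]/q[:,2]*c["fx"]+c["cx"],q[:,1]/q[:,2]*c["fy"]+c["cy"]]
def jig2w(J,p): # J=(x,y,yaw deg)
    a=np.radians(J[2]);R=np.array([[np.cos(a),-np.sin(a),0],[np.sin(a),np.cos(a),0],[0,0,1]])
    return np.atleast_2d(p)@R.T+[J[0],J[1],0]
E
python3 - <<'E'
from h import *
def show(n,x0,x1,y0,y1,k):
    p=np.load(n+"0.npz")["p"]; return cv2.resize(p[y0:y1,x0:x1],None,fx=k,fy=k,interpolation=cv2.INTER_CUBIC)
a=show("top",250,395,195,280,5); b=show("scene",225,405,215,335,4)
cv2.imwrite("pics/a.png",a); cv2.imwrite("pics/b.png",b)
for n in("top","scene"):
    p=np.load(n+"0.npz")["p"]; h=cv2.cvtColor(p,cv2.COLOR_BGR2HSV)
    c=(320,205) if n=="top" else(300,245)
    roi=np.zeros(h.shape[:2],np.uint8)
    if n=="top": roi[190:285,245:395]=1
    else: roi[220:335,225:405]=1
    print(n,"ply hsv",h[205 if n=="top" else 240,[350,360] if n=="top" else [262,265]].tolist(), "desk", h[192 if n=="top" else 330,[300,350] if n=="top" else [300,250]].tolist())
    m=cv2.inRange(h,(8,40,175),(28,150,255))*roi
    m=cv2.morphologyEx(m,cv2.MORPH_CLOSE,np.ones((9,9)))
    cs=max(cv2.findContours(m,0,2)[0],key=cv2.contourArea)
    hull=cv2.convexHull(cs); print(cv2.contourArea(cs)); 
    ap=cv2.approxPolyDP(hull,5,True)[:,0]; print(ap.tolist()); print(np.round(ray(n,ap,18),1).tolist())
    w=ray(n,hull[:,0],18)[:,:2].astype(np.float32); print(cv2.minAreaRect(w))
E
```

```text
top ply hsv [[16, 137, 214], [16, 126, 223]] desk [[14, 164, 143], [14, 161, 146]]
7420.0
[[376, 200], [382, 265], [262, 274], [260, 209]]
[[660.3, -189.1, 18.0], [462.1, -203.3, 18.0], [437.4, 154.7, 18.0], [634.7, 162.2, 18.0]]
((548.5059814453125, -17.863143920898438), (201.88095092773438, 361.29241943359375), 4.20021915435791)
scene ply hsv [[17, 96, 230], [17, 96, 228]] desk [[14, 117, 161], [15, 121, 164]]
13594.5
[[225, 220], [318, 231], [404, 260], [404, 331], [329, 334], [226, 291]]
[[487.4, -307.7, 18.0], [425.1, -64.9, 18.0], [426.3, 168.6, 18.0], [612.5, 223.8, 18.0], [684.6, 72.0, 18.0], [677.4, -195.0, 18.0]]
((554.9998779296875, -41.875244140625), (263.47991943359375, 529.3530883789062), 0.9403915405273438)
```

View pics/a.png

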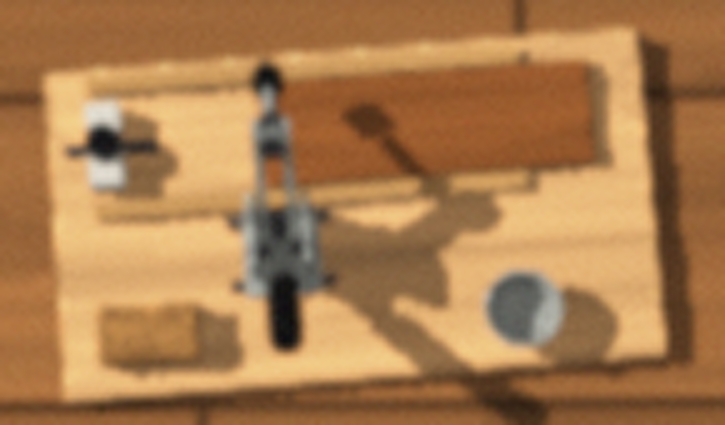

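View pics/b.png

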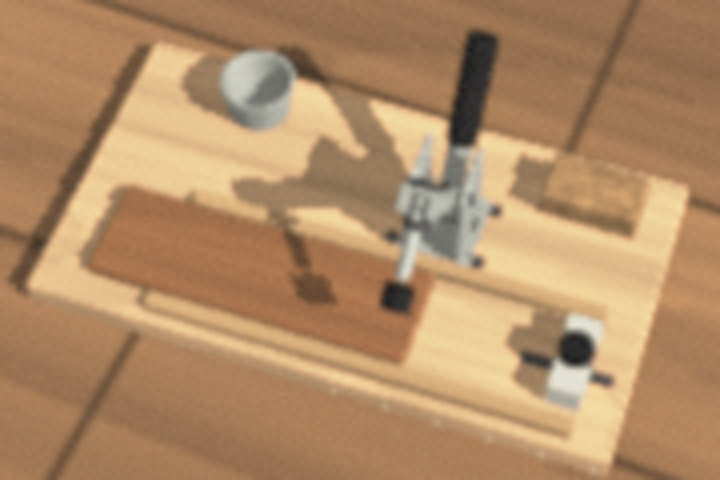

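```bash
python3 - <<'E'
from h import *
T=lambda a:np.array(a)/5+[250,195]-0.4
S=lambda a:np.array(a)/4+[225,215]-0.4
from scipy.optimize import least_squares
jc=np.array([[95,150,18],[95,-210,18],[-105,-210,18],[-105,150,18]])
ct=ray("top",T([(45,73),(637,30),(662,355),(67,400)]),18); cs=ray("scene",S([(608,470),(30,288),(155,43),(690,185)]),18)
for nm,c in(("top",ct),("scene",cs)):
    J=least_squares(lambda q:(jig2w(q,jc)-c)[:,:2].ravel(),[550,10,4]); print(nm,J.x,np.round(J.fun,1))
J=least_squares(lambda q:(jig2w(q,jc)-(ct+cs)/2)[:,:2].ravel(),[550,10,4]).x; print(J); np.save("J.npy",J)
def inv(w): 
    a=np.radians(J[2]);R=np.array([[np.cos(a),-np.sin(a)],[np.sin(a),np.cos(a)]]); return (w[:,:2]-J[:2])@R
print("blade back top",inv(ray("top",T([(587,62),(598,162)]),29)))
print("blade back/front scene",inv(ray("scene",S([(90,265),(130,187),(405,360),(437,278)]),29)))
print("stop face top",inv(ray("top",T([(122,102),(128,185)]),38)), "scene", inv(ray("scene",S([(548,398),(570,318)]),38)))
print("tin",inv(ray("top",T([(525,308)]),48)),"sander",inv(ray("top",T([(100,312),(195,308),(198,358),(103,364)]),40)))
d=np.load("top0.npz")["d"]; 
for n,pt in(("hinge",(-26,15,30)),("grip",(-26-90*np.cos(.98),15,30+90*np.sin(.98))),("foot",(45,15,29)),("slot",(45,100,18)),("blade mid",(45,-80,29))):
    w=jig2w(J,pt); print(n,w.round(1), "a-crop px",((pix("top",w)-[250,195])*5).round(), "b-crop",((pix("scene",w)-[225,215])*4).round())
E
```

```text
top [550.04061385  10.94111752   3.88305897] [ 0.6  0.6  0.6 -0.  -0.8 -2.4 -0.4  1.8]
scene [552.64853104  12.47158272   4.17246267] [-2.4  0.8  1.6 -2.3 -0.7  0.6  1.5  0.9]
[551.34443113  11.70646099   4.02804562]
blade back top [[  72.88510434 -177.9104571 ]
 [  11.59358008 -179.15823511]]
blade back/front scene [[  74.89133546 -175.27148756]
 [  15.36910412 -175.37234542]
 [  74.92362073   22.55060248]
 [  16.48628851   23.10475489]]
stop face top [[ 68.05086715 101.99844878]
 [ 17.64027872 101.74693509]] scene [[ 76.64644543 107.56788764]
 [ 22.68114294 105.60501241]]
tin [[ -75.11260023 -126.91531984]] sander [[-57.32184096 123.1480961 ]
 [-59.23766028  67.01553142]
 [-89.00855986  67.30717815]
 [-88.27403698 123.38698806]]
hinge [[524.4  24.8  30. ]] a-crop px [[277. 246.]] b-crop [[444. 215.]]
grip [[474.3  21.3 104.7]] a-crop px [[280. 314.]] b-crop [[474.  78.]]
foot [[595.2  29.8  29. ]] a-crop px [[268. 130.]] b-crop [[407. 312.]]
slot [[589.2 114.6  18. ]] a-crop px [[128. 144.]] b-crop [[546. 363.]]
blade mid [[601.9 -64.9  29. ]] a-crop px [[426. 118.]] b-crop [[256. 267.]]
```

The crops show the slat in the channel with its back end at top-crop (592,112) and the raised clamp foot over its front end. The stop is at (106,145), and the jig model points project onto the hinge, grip and channel. The blade back is at jig y≈-177 and the stop face at about 102–106, so I expect about 80 mm of travel.

```bash
cat >> h.py <<'E'
from scipy.spatial.transform import Rotation as Ro
def go(p,yaw,J=None):
    "tool-frame shift and turn from the measured pose to jig point p, jig-relative yaw"
    J=np.load("J.npy");s=r.sense();R=Ro.from_euler("xyz",s["tcp_rot"],degrees=True)
    w=jig2w(J,p)[0];G=Ro.from_euler("xyz",[180,0,yaw+J[2]],degrees=True)
    print("target",w.round(1),"now",s["tool_pos"].round(2),"shift",R.inv().apply(w-s["tool_pos"]).round(2),"turn",(R.inv()*G).as_rotvec().round(4),"F",s["ft_force"].round(2),"t",round(s["time"],2))
E
python3 -c "
from h import *
go((45,-205,100),90)"
```

```text
target [ 610.6 -189.6  100. ] now [ 270.91 -534.78  230.3 ] shift [ 458.99 -154.21  130.65] turn [-0.0014 -0.0012 -1.1723] F [ 0.89 -0.02  0.81] t 0.1
```

>>> jog_arm:
  rows:
    - [[46, -15, 0], [0, 0, -0.117]]
    - [[92, -31, 0], [0, 0, -0.234]]
    - [[138, -46, 0], [0, 0, -0.352]]
    - [[184, -62, 0], [0, 0, -0.469]]
    - [[230, -77, 0], [0, 0, -0.586]]
    - [[276, -93, 0], [0, 0, -0.703]]
    - [[322, -108, 0], [0, 0, -0.82]]
    - [[368, -123, 0], [0, 0, -0.938]]
    - [[414, -139, 0], [0, 0, -1.055]]
    - [[459, -154, 0], [0, 0, -1.172]]
  grip: 0
  force: 40

```text
time: 1.1
tool_pos: [611.9, -188.6, 230.8]
tcp_rot: [-180.0, -0.0, 94.3]
ft_force: [-0.1, 0.2, 0.4]
finger_gap: -0.3
grip_force: 0.0
```

```bash
python3 -c "
from h import *
go((45,-205,60),90);print(r.sense()['tcp_rot'],r.sense()['finger_gap'])"
```

```text
target [ 610.6 -189.6   60. ] now [ 611.94 -188.57  230.78] shift [ -1.01  -1.26 170.78] turn [-0.0007 -0.0003  0.0047] F [-0.09  0.2   0.39] t 1.1
[-1.79959404e+02 -1.91629623e-02  9.42968559e+01] -0.25557485088491766
```

>>> jog_arm:
  rows:
    - [[0, -1, 45], [0, 0, 0]]
    - [[0, -1, 90], [0, 0, 0]]
    - [[0, -1, 135], [0, 0, 0]]
    - [[0, -1, 160], [0, 0, 0]]
    - [[0, -1, 180], [0, 0, 0]]
    - [[0, -1, 180], [0, 0, 0]]
    - [[0, -1, 180], [0, 0, 0]]

```text
time: 1.8
tool_pos: [609.7, -190.4, 51.1]
tcp_rot: [-179.9, -0.0, 94.0]
ft_force: [0.5, -0.0, -0.7]
finger_gap: -0.2
grip_force: 0.0
```

```bash
python3 - <<'E'
from h import *
go((45,-200,23),90);print(r.sense()['tcp_rot'])
p,d=r.snapshot("scene");cv2.imwrite("pics/s1.png",cv2.resize(p[195:345,215:415],None,fx=4,fy=4,interpolation=2))
E
```

```text
target [ 610.3 -184.6   23. ] now [ 609.68 -190.42   51.14] shift [ 5.71  1.04 28.15] turn [-0.0011 -0.0006 -0.0003] F [ 0.51 -0.02 -0.7 ] t 1.8
[-1.79938675e+02 -3.18979563e-02  9.40110566e+01]
```

View pics/s1.png

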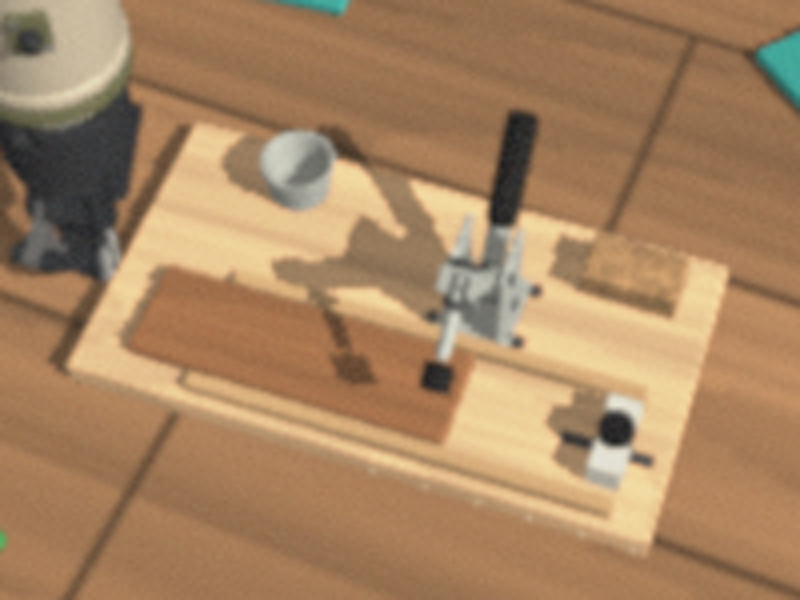

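The gripper stands at left (70,260), behind the blade's back end at (140,310). The blade, clamp and stop are unchanged. Lowering now.

>>> jog_arm:
  rows:
    - [[0, 1, 15], [0, 0, 0]]
    - [[0, 1, 25], [0, 0, 0]]
    - [[0, 1, 28], [0, 0, 0]]
    - [[0, 1, 28], [0, 0, 0]]
    - [[0, 1, 28], [0, 0, 0]]

```text
time: 2.35
tool_pos: [611.0, -190.5, 23.3]
tcp_rot: [-180.0, -0.0, 94.0]
ft_force: [-0.2, -1.1, -0.1]
finger_gap: -0.2
grip_force: 0.0
```

>>> jog_arm:
  rows:
    - [[8, 0, 0], [0, 0, 0]]
    - [[14, 0, 0], [0, 0, 0]]
    - [[18, 0, 0], [0, 0, 0]]
    - [[22, 0, 0], [0, 0, 0]]
    - [[27, 0, 0], [0, 0, 0]]
    - [[32, 0, 0], [0, 0, 0]]
    - [[37, 0, 0], [0, 0, 0]]
    - [[42, 0, 0], [0, 0, 0]]
    - [[47, 0, 0], [0, 0, 0]]
    - [[52, 0, 0], [0, 0, 0]]

```text
time: 3.35
tool_pos: [607.3, -138.2, 23.3]
tcp_rot: [-180.0, -0.0, 94.0]
ft_force: [-0.2, 0.6, -0.1]
finger_gap: -0.1
grip_force: 0.3
```

>>> jog_arm:
  rows:
    - [[5, 0, 0], [0, 0, 0]]
    - [[10, 0, 0], [0, 0, 0]]
    - [[15, 0, 0], [0, 0, 0]]
    - [[18, 0, 0], [0, 0, 0]]
    - [[21, 0, 0], [0, 0, 0]]
    - [[23, 0, 0], [0, 0, 0]]
    - [[25, 0, 0], [0, 0, 0]]
    - [[25, 0, 0], [0, 0, 0]]

```text
time: 4.15
tool_pos: [605.6, -113.4, 23.3]
tcp_rot: [-180.0, -0.0, 94.0]
ft_force: [-1.3, 0.3, -1.1]
finger_gap: -0.2
grip_force: 0.0
```

```bash
python3 - <<'E'
from h import *
go((45,-107,23),90)
p,d=r.snapshot("scene");cv2.imwrite("pics/s2.png",cv2.resize(p[195:345,215:415],None,fx=4,fy=4,interpolation=2))
J=np.load("J.npy")
E
```

```text
target [603.7 -91.9  23. ] now [ 605.58 -113.44   23.26] shift [21.65 -0.31  0.26] turn [-0.0001 -0.0002 -0.0002] F [-1.31  0.32 -1.12] t 4.15
```

View pics/s2.png

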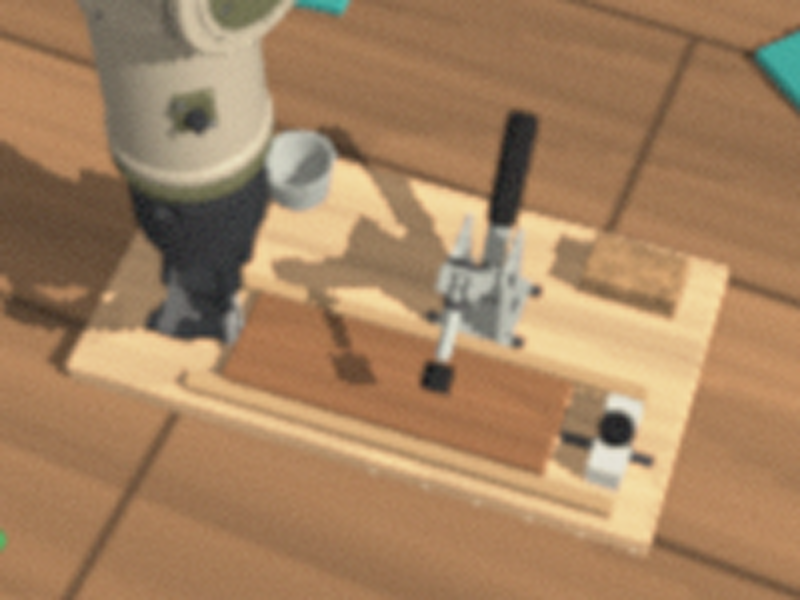

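The blade slid well. Its end is at (558,425) and the stop face near (597,440), so the gap is about 20 mm.

>>> jog_arm:
  rows:
    - [[2, 0, 0], [0, 0, 0]]
    - [[4, 0, 0], [0, 0, 0]]
    - [[6, 0, 0], [0, 0, 0]]
    - [[8, 0, 0], [0, 0, 0]]
    - [[9.5, 0, 0], [0, 0, 0]]
    - [[11, 0, 0], [0, 0, 0]]
    - [[12, 0, 0], [0, 0, 0]]
    - [[12, 0, 0], [0, 0, 0]]

```text
time: 5.0
tool_pos: [604.8, -101.5, 23.3]
tcp_rot: [180.0, -0.0, 94.0]
ft_force: [0.2, -0.0, -0.4]
finger_gap: 0.1
grip_force: 0.0
```

>>> jog_arm:
  rows:
    - [[0.5, 0, 0], [0, 0, 0]]
    - [[1, 0, 0], [0, 0, 0]]
    - [[1.5, 0, 0], [0, 0, 0]]
    - [[2, 0, 0], [0, 0, 0]]
    - [[2, 0, 0], [0, 0, 0]]

```text
time: 5.5
tool_pos: [604.7, -99.7, 23.3]
tcp_rot: [180.0, -0.0, 94.0]
ft_force: [0.7, 0.5, -0.7]
finger_gap: 0.4
grip_force: 0.0
```

```bash
python3 - <<'E'
from h import *
go((45,-107,23),90)
p,d=r.snapshot("top");p2=r.snapshot("scene")[0]
a=cv2.resize(p[195:245,250:330],None,fx=8,fy=8,interpolation=2)[:300];b=cv2.resize(p2[270:330,330:410],None,fx=8,fy=8,interpolation=2)[:300]
b=cv2.resize(p2[283:321,330:410],None,fx=8,fy=8,interpolation=2)
cv2.imwrite("pics/s3.png",np.vstack([a,b[:300]]))
E
```

```text
target [603.7 -91.9  23. ] now [604.68 -99.66  23.33] shift [ 7.84 -0.39  0.33] turn [ 0.0001 -0.     -0.0003] F [ 0.65  0.48 -0.73] t 5.5
```

View pics/s3.png

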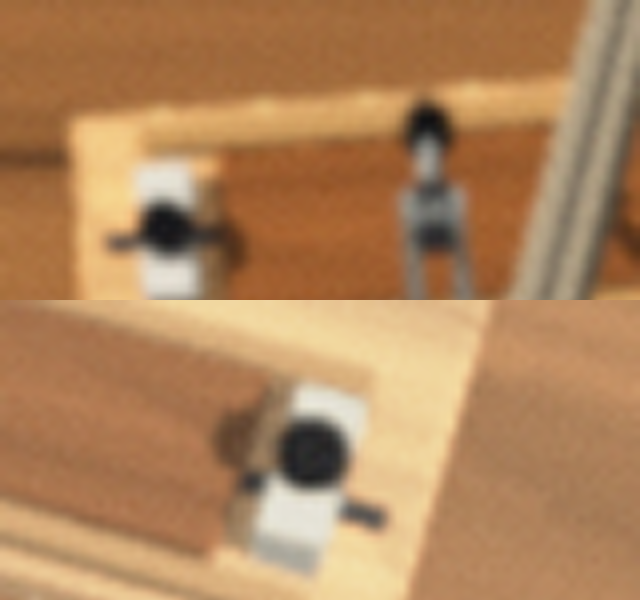

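The gap is still open: in the top view the blade end is at column 220 and the stop face at 198, about 7 mm. Creeping on.

>>> jog_arm:
  rows:
    - [[0.5, 0, 0], [0, 0, 0]]
    - [[1, 0, 0], [0, 0, 0]]
    - [[1.5, 0, 0], [0, 0, 0]]
    - [[2, 0, 0], [0, 0, 0]]
    - [[2.5, 0, 0], [0, 0, 0]]
    - [[3, 0, 0], [0, 0, 0]]
    - [[3, 0, 0], [0, 0, 0]]

```text
time: 6.3
tool_pos: [604.5, -96.6, 23.3]
tcp_rot: [180.0, -0.0, 94.0]
ft_force: [0.2, -0.0, 0.0]
finger_gap: 0.0
grip_force: 0.0
```

>>> jog_arm:
  rows:
    - [[0.3, 0, 0], [0, 0, 0]]
    - [[0.6, 0, 0], [0, 0, 0]]
    - [[0.9, 0, 0], [0, 0, 0]]
    - [[1.2, 0, 0], [0, 0, 0]]
    - [[1.2, 0, 0], [0, 0, 0]]

```text
time: 6.8
tool_pos: [604.4, -95.5, 23.3]
tcp_rot: [180.0, -0.0, 94.0]
ft_force: [0.1, 0.3, -0.1]
finger_gap: -0.2
grip_force: 0.1
```

>>> jog_arm:
  rows:
    - [[0.2, 0, 0], [0, 0, 0]]
    - [[0.4, 0, 0], [0, 0, 0]]
    - [[0.6, 0, 0], [0, 0, 0]]
    - [[0.8, 0, 0], [0, 0, 0]]
    - [[0.8, 0, 0], [0, 0, 0]]

```text
time: 7.3
tool_pos: [604.3, -94.7, 23.3]
tcp_rot: [-180.0, -0.0, 94.0]
ft_force: [-0.5, 0.8, -0.6]
finger_gap: 0.2
grip_force: 0.1
```

>>> jog_arm:
  rows:
    - [[0.2, 0, 0], [0, 0, 0]]
    - [[0.4, 0, 0], [0, 0, 0]]
    - [[0.6, 0, 0], [0, 0, 0]]
    - [[0.6, 0, 0], [0, 0, 0]]

```text
time: 7.7
tool_pos: [604.3, -94.1, 23.3]
tcp_rot: [-180.0, -0.0, 94.0]
ft_force: [-0.0, -1.6, -0.2]
finger_gap: 0.3
grip_force: 0.1
```

```bash
python3 - <<'E'
from h import *
go((45,-107,23),90)
p,d=r.snapshot("top");p2=r.snapshot("scene")[0]
a=cv2.resize(p[205:243,255:295],None,fx=12,fy=12,interpolation=2)
J=np.load("J.npy")
# brown -> light -> white profile along jig y at jig x 30..60, blade-top plane
for x in(28,62):
    print([ (y,p[int(round(v)),int(round(u))].tolist()) for y in range(90,112,3) for u,v in pix("top",jig2w(J,(x,y,29)))])
E
```

```text
target [603.7 -91.9  23. ] now [604.25 -94.07  23.28] shift [ 2.23 -0.35  0.28] turn [-0.     -0.     -0.0003] F [-0.05 -1.57 -0.19] t 7.7
[(90, [37, 69, 118]), (93, [29, 59, 99]), (96, [28, 58, 101]), (99, [43, 68, 100]), (102, [92, 113, 134]), (105, [156, 170, 181]), (108, [200, 210, 217]), (111, [210, 222, 229])]
[(90, [43, 89, 151]), (93, [44, 85, 145]), (96, [38, 73, 121]), (99, [67, 104, 144]), (102, [123, 148, 168]), (105, [181, 197, 205]), (108, [203, 217, 221]), (111, [207, 220, 225])]
```

>>> jog_arm:
  rows:
    - [[0.2, 0, 0], [0, 0, 0]]
    - [[0.4, 0, 0], [0, 0, 0]]
    - [[0.4, 0, 0], [0, 0, 0]]

```text
time: 8.1
tool_pos: [604.2, -93.7, 23.3]
tcp_rot: [180.0, 0.0, 94.0]
ft_force: [-0.4, -0.3, -0.7]
finger_gap: -0.1
grip_force: 0.1
```

>>> jog_arm:
  rows:
    - [[0.2, 0, 0], [0, 0, 0]]
    - [[0.4, 0, 0], [0, 0, 0]]
    - [[0.4, 0, 0], [0, 0, 0]]

```text
time: 8.4
tool_pos: [604.2, -93.3, 23.3]
tcp_rot: [-180.0, -0.0, 94.0]
ft_force: [0.3, 0.6, 0.2]
finger_gap: -0.1
grip_force: 0.1
```

>>> jog_arm:
  rows:
    - [[0.2, 0, 0], [0, 0, 0]]
    - [[0.4, 0, 0], [0, 0, 0]]
    - [[0.4, 0, 0], [0, 0, 0]]

```text
time: 8.7
tool_pos: [604.2, -92.9, 23.3]
tcp_rot: [-180.0, -0.0, 94.0]
ft_force: [0.7, 0.0, -0.7]
finger_gap: 0.4
grip_force: 0.1
```

>>> jog_arm:
  rows:
    - [[0.2, 0, 0], [0, 0, 0]]
    - [[0.4, 0, 0], [0, 0, 0]]
    - [[0.4, 0, 0], [0, 0, 0]]

```text
time: 9.0
tool_pos: [604.1, -92.5, 23.3]
tcp_rot: [-180.0, -0.0, 94.0]
ft_force: [0.5, 0.1, 0.6]
finger_gap: -0.1
grip_force: 0.1
```

```bash
cat >> h.py <<'E'
def stopshift():
    for n,(x0,x1,y0,y1) in(("top",(262,280,213,235)),("scene",(355,385,288,322))):
        o=np.load(f"{n}0.npz")["p"];p=r.snapshot(n)[0]
        h0,h1=[cv2.inRange(cv2.cvtColor(i[y0:y1,x0:x1],cv2.COLOR_BGR2HSV),(0,0,165),(180,45,255))>0 for i in(o,p)]
        k=lambda h:np.argwhere(h).mean(0)[::-1]; print(n,"white",h0.sum(),h1.sum(),(k(h1)-k(h0)).round(2),end=" ")
        b0,b1=[(i[y0:y1,x0:x1].max(2)<70) for i in(o,p)]; print("knob",b0.sum(),b1.sum(),(k(b1)-k(b0)).round(2))
E
python3 - <<'E'
from h import *
stopshift()
J=np.load("J.npy");p=r.snapshot("scene")[0]
for x in(28,62):
    print([ (y,p[int(round(v)),int(round(u))].tolist()) for y in range(90,112,2) for u,v in pix("scene",jig2w(J,(x,y,29)))])
E
```

```text
top white 55 56 [0.08 0.02] knob 33 28 [-0.94 -0.12]
scene white 118 124 [-0.1  -0.02] knob 51 46 [ 1.23 -0.32]
[(90, [65, 94, 139]), (92, [63, 93, 134]), (94, [52, 76, 108]), (96, [53, 75, 105]), (98, [54, 77, 107]), (100, [61, 80, 110]), (102, [65, 79, 101]), (104, [74, 84, 91]), (106, [74, 84, 91]), (108, [83, 87, 90]), (110, [79, 86, 88])]
[(90, [71, 107, 158]), (92, [77, 114, 165]), (94, [70, 107, 152]), (96, [58, 85, 124]), (98, [49, 70, 102]), (100, [65, 84, 110]), (102, [118, 136, 151]), (104, [177, 196, 204]), (106, [177, 196, 204]), (108, [200, 218, 221]), (110, [210, 223, 226])]
```

The stop has not moved (white centroid within 0.1 px). Continuing in small steps.

>>> jog_arm:
  rows:
    - [[0.2, 0, 0], [0, 0, 0]]
    - [[0.4, 0, 0], [0, 0, 0]]
    - [[0.4, 0, 0], [0, 0, 0]]

```text
time: 9.45
tool_pos: [604.1, -92.1, 23.3]
tcp_rot: [180.0, -0.0, 94.0]
ft_force: [-0.5, -0.3, -0.8]
finger_gap: -0.3
grip_force: 0.1
```

>>> jog_arm:
  rows:
    - [[0.2, 0, 0], [0, 0, 0]]
    - [[0.4, 0, 0], [0, 0, 0]]
    - [[0.4, 0, 0], [0, 0, 0]]

```text
time: 9.75
tool_pos: [604.1, -91.7, 23.3]
tcp_rot: [180.0, -0.0, 94.0]
ft_force: [-0.8, -0.0, 0.6]
finger_gap: 0.1
grip_force: 0.1
```

>>> jog_arm:
  rows:
    - [[0.2, 0, 0], [0, 0, 0]]
    - [[0.4, 0, 0], [0, 0, 0]]
    - [[0.4, 0, 0], [0, 0, 0]]

```text
time: 10.05
tool_pos: [604.1, -91.3, 23.3]
tcp_rot: [180.0, -0.0, 94.0]
ft_force: [0.6, -1.1, 0.1]
finger_gap: -0.1
grip_force: 0.1
```

>>> jog_arm:
  rows:
    - [[0.2, 0, 0], [0, 0, 0]]
    - [[0.4, 0, 0], [0, 0, 0]]
    - [[0.4, 0, 0], [0, 0, 0]]

```text
time: 10.35
tool_pos: [604.0, -90.9, 23.3]
tcp_rot: [-180.0, -0.0, 94.0]
ft_force: [0.3, -0.0, 0.5]
finger_gap: -0.2
grip_force: 0.1
```

>>> jog_arm:
  rows:
    - [[0.2, 0, 0], [0, 0, 0]]
    - [[0.4, 0, 0], [0, 0, 0]]
    - [[0.4, 0, 0], [0, 0, 0]]

```text
time: 10.65
tool_pos: [604.0, -90.5, 23.3]
tcp_rot: [180.0, -0.0, 94.0]
ft_force: [0.1, -0.6, -0.2]
finger_gap: 0.2
grip_force: 0.1
```

>>> jog_arm:
  rows:
    - [[0.2, 0, 0], [0, 0, 0]]
    - [[0.4, 0, 0], [0, 0, 0]]
    - [[0.6, 0, 0], [0, 0, 0]]
    - [[0.6, 0, 0], [0, 0, 0]]

```text
time: 11.05
tool_pos: [604.0, -90.3, 23.4]
tcp_rot: [180.0, 0.0, 94.0]
ft_force: [0.4, -3.7, -0.9]
finger_gap: 0.1
grip_force: 1.7
```

Contact felt: -3.7 N, and the tool lags the command by 0.4 mm. I'll check the stop, then back off.

>>> jog_arm:
  rows:
    - [[-1, 0, 0], [0, 0, 0]]
    - [[-4, 0, 0], [0, 0, 0]]
    - [[-10, 0, 0], [0, 0, 0]]
    - [[-20, 0, 0], [0, 0, 0]]
    - [[-20, 0, -40], [0, 0, 0]]
    - [[-20, 0, -90], [0, 0, 0]]
    - [[-20, 0, -140], [0, 0, 0]]
    - [[-20, 0, -180], [0, 0, 0]]
    - [[-20, 0, -180], [0, 0, 0]]

```text
time: 11.95
tool_pos: [609.3, -111.7, 212.2]
tcp_rot: [179.3, 0.2, 94.0]
ft_force: [1.4, -0.6, -0.1]
finger_gap: -0.0
grip_force: 0.0
```

```bash
python3 - <<'E'
from h import *
stopshift()
a=.98;e=14.5
x=lambda q,c:( -26-90*np.cos(.98-q)+(10+c)*np.sin(.98-q)+e,15,30+90*np.sin(.98-q)+(10+c)*np.cos(.98-q))
print("above");go((x(0,0)[0],15,180),90)
J=np.load("J.npy")
for q in np.arange(0,.81,.05): print(round(q,2),np.round(x(q,0),1))
E
```

```text
top white 55 51 [-0.17 -0.27] knob 33 28 [-0.94 -0.12]
scene white 118 123 [-0.06  0.14] knob 51 47 [ 1.16 -0.39]
above
target [497.1  22.9 180. ] now [ 606.32 -110.81  205.1 ] shift [141.03 -99.74  24.61] turn [ 0.0033  0.0011 -0.0007] F [-0.03 -0.39 -0.67] t 12.05
0.0 [-53.3  15.  110.3]
0.05 [-57.3  15.  108.1]
0.1 [-61.1  15.  105.7]
0.15 [-64.9  15.  103.2]
0.2 [-68.4  15.  100.4]
0.25 [-71.9  15.   97.5]
0.3 [-75.2  15.   94.4]
0.35 [-78.3  15.   91.1]
0.4 [-81.3  15.   87.7]
0.45 [-84.1  15.   84.1]
0.5 [-86.7  15.   80.4]
0.55 [-89.1  15.   76.6]
0.6 [-91.4  15.   72.7]
0.65 [-93.4  15.   68.6]
0.7 [-95.2  15.   64.5]
0.75 [-96.9  15.   60.3]
0.8 [-98.3  15.   56. ]
```

The stop is still in place. Next I'll go above the handle grip.

>>> jog_arm:
  rows:
    - [[35, -25, 0], [0, 0, 0]]
    - [[70, -50, 0], [0, 0, 0]]
    - [[106, -75, 0], [0, 0, 0]]
    - [[141, -100, 0], [0, 0, 0]]
    - [[141, -100, 0], [0, 0, 0]]
    - [[141, -100, 30], [0, 0, 0]]
    - [[141, -100, 55], [0, 0, 0]]
    - [[141, -100, 70], [0, 0, 0]]
    - [[141, -100, 75], [0, 0, 0]]
    - [[141, -100, 75], [0, 0, 0]]

```text
time: 13.05
tool_pos: [495.1, 23.4, 127.2]
tcp_rot: [-179.9, -0.0, 94.0]
ft_force: [0.6, 0.1, 0.2]
finger_gap: 0.2
grip_force: 0.0
```

```bash
python3 - <<'E'
from h import *
go((-53.3,15,114.3),90);print(r.sense()["tcp_rot"])
p=r.snapshot("scene")[0];cv2.imwrite("pics/s4.png",cv2.resize(p[185:335,225:415],None,fx=4,fy=4,interpolation=2))
E
```

```text
target [497.1  22.9 114.3] now [495.12  23.43 127.18] shift [-0.65  1.99 12.88] turn [-0.0024 -0.0002 -0.0008] F [0.63 0.12 0.2 ] t 13.05
[-1.79861917e+02 -1.32345445e-02  9.39835924e+01]
```

View pics/s4.png

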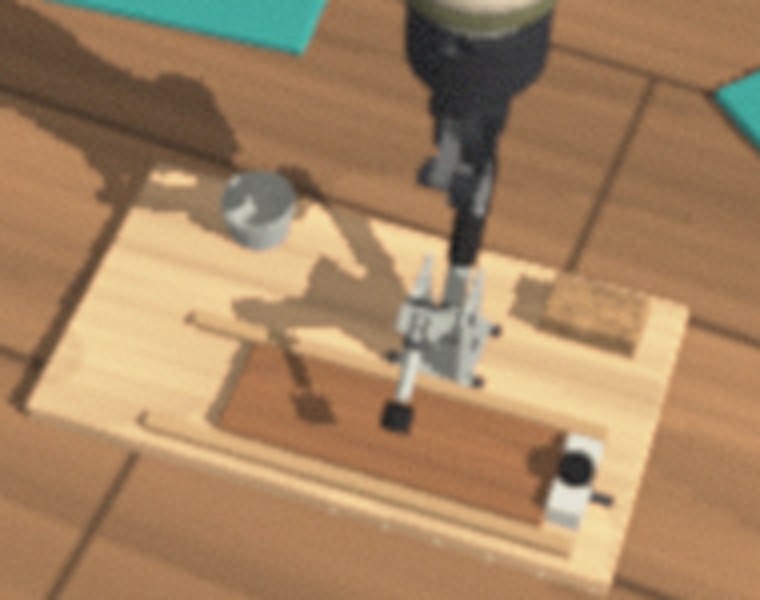

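The blade now lies against the stop at (548,490), and the shut fingers are just over the grip at (468,215). Making contact.

>>> jog_arm:
  rows:
    - [[-0.5, 2, 4], [0, 0, 0]]
    - [[-0.5, 2, 8], [0, 0, 0]]
    - [[-0.5, 2, 11], [0, 0, 0]]
    - [[-0.5, 2, 13], [0, 0, 0]]
    - [[-0.5, 2, 13], [0, 0, 0]]

```text
time: 13.6
tool_pos: [497.5, 23.5, 115.0]
tcp_rot: [-180.0, -0.0, 94.0]
ft_force: [0.1, -0.3, -0.3]
finger_gap: -0.4
grip_force: 0.0
```

>>> jog_arm:
  rows:
    - [[0, -1, 1], [0, 0, 0]]
    - [[0, -2, 2], [0, 0, 0]]
    - [[0, -3, 3], [0, 0, 0]]
    - [[0, -4, 4.2], [0, 0, 0]]
    - [[0, -5, 5], [0, 0, 0]]
    - [[0, -6, 5.7], [0, 0, 0]]
    - [[0, -6, 5.7], [0, 0, 0]]

```text
time: 14.3
tool_pos: [491.6, 23.0, 109.4]
tcp_rot: [-180.0, -0.0, 94.0]
ft_force: [0.7, -0.3, -0.4]
finger_gap: -0.0
grip_force: 0.0
```

>>> jog_arm:
  rows:
    - [[0, -2, 2.5], [0, 0, 0]]
    - [[0, -4, 4.5], [0, 0, 0]]
    - [[0, -6, 6.2], [0, 0, 0]]
    - [[0, -8, 8], [0, 0, 0]]
    - [[0, -10, 9.7], [0, 0, 0]]
    - [[0, -12, 11.5], [0, 0, 0]]
    - [[0, -14, 13.5], [0, 0, 0]]
    - [[0, -14, 13.5], [0, 0, 0]]

```text
time: 15.1
tool_pos: [477.1, 22.0, 95.5]
tcp_rot: [-179.9, -0.0, 94.0]
ft_force: [-0.8, -0.7, 0.4]
finger_gap: -0.0
grip_force: 0.1
```

```bash
python3 - <<'E'
from h import *
go((-78.3,15,91.1),90)
p=r.snapshot("scene")[0];cv2.imwrite("pics/s5.png",cv2.resize(p[195:315,285:385],None,fx=5,fy=5,interpolation=2))
E
```

```text
target [472.2  21.2  91.1] now [477.13  22.    95.51] shift [-0.48 -4.99  4.41] turn [-0.0011 -0.0001 -0.0004] F [-0.81 -0.73  0.42] t 15.1
```

View pics/s5.png

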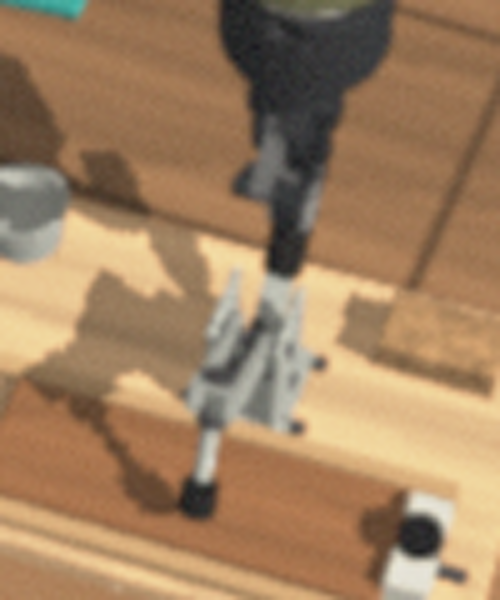

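The bar has started down: the foot is at (198,498) and approaching its shadow. The handle follows, so I carry on along the arc.

>>> jog_arm:
  rows:
    - [[0, -1.7, 1.5], [0, 0, 0]]
    - [[0, -3.3, 3], [0, 0, 0]]
    - [[0, -5, 4.5], [0, 0, 0]]
    - [[0, -6.5, 6.2], [0, 0, 0]]
    - [[0, -8, 7.8], [0, 0, 0]]
    - [[0, -8, 7.8], [0, 0, 0]]

```text
time: 15.75
tool_pos: [469.3, 21.4, 87.9]
tcp_rot: [-179.9, -0.0, 94.0]
ft_force: [0.3, -0.1, -0.2]
finger_gap: 0.1
grip_force: 0.2
```

>>> jog_arm:
  rows:
    - [[0, -0.8, 1], [0, 0, 0]]
    - [[0, -1.5, 2], [0, 0, 0]]
    - [[0, -2.1, 2.8], [0, 0, 0]]
    - [[0, -2.8, 3.6], [0, 0, 0]]
    - [[0, -2.8, 3.6], [0, 0, 0]]

```text
time: 16.25
tool_pos: [467.6, 21.3, 85.3]
tcp_rot: [179.9, 0.0, 94.0]
ft_force: [0.4, 0.1, 5.0]
finger_gap: -0.0
grip_force: 2.2
```

>>> jog_arm:
  rows:
    - [[0, -0.7, 1], [0, 0, 0]]
    - [[0, -1.3, 2], [0, 0, 0]]
    - [[0, -1.9, 3], [0, 0, 0]]
    - [[0, -2.5, 3.8], [0, 0, 0]]
    - [[0, -2.5, 3.8], [0, 0, 0]]

```text
time: 16.75
tool_pos: [466.0, 21.1, 82.5]
tcp_rot: [179.8, 0.0, 94.0]
ft_force: [-1.3, 0.7, 10.4]
finger_gap: 0.2
grip_force: 4.5
```

>>> jog_arm:
  rows:
    - [[0, -0.6, 1], [0, 0, 0]]
    - [[0, -1.2, 2], [0, 0, 0]]
    - [[0, -1.8, 3], [0, 0, 0]]
    - [[0, -2.4, 3.8], [0, 0, 0]]
    - [[0, -2.4, 3.8], [0, 0, 0]]

```text
time: 17.25
tool_pos: [464.5, 20.8, 79.6]
tcp_rot: [179.7, 0.0, 94.0]
ft_force: [0.5, 0.0, 15.2]
finger_gap: 0.2
grip_force: 6.4
```

>>> jog_arm:
  rows:
    - [[0, -0.6, 1], [0, 0, 0]]
    - [[0, -1.2, 2], [0, 0, 0]]
    - [[0, -1.8, 3], [0, 0, 0]]
    - [[0, -2.4, 4], [0, 0, 0]]
    - [[0, -2.4, 4], [0, 0, 0]]

```text
time: 17.75
tool_pos: [462.2, 20.7, 76.0]
tcp_rot: [179.7, 0.0, 94.0]
ft_force: [-2.2, 1.4, 19.9]
finger_gap: 0.4
grip_force: 7.9
```

>>> jog_arm:
  rows:
    - [[0, -0.5, 1], [0, 0, 0]]
    - [[0, -1, 2], [0, 0, 0]]
    - [[0, -1.5, 3], [0, 0, 0]]
    - [[0, -1.5, 3], [0, 0, 0]]

```text
time: 18.15
tool_pos: [461.1, 20.5, 72.9]
tcp_rot: [179.7, 0.0, 94.0]
ft_force: [0.6, 0.1, 15.8]
finger_gap: 0.1
grip_force: 7.3
```

Past the hump; the force is falling.

>>> jog_arm:
  rows:
    - [[0, -0.5, 1], [0, 0, 0]]
    - [[0, -1, 2], [0, 0, 0]]
    - [[0, -1.5, 3], [0, 0, 0]]
    - [[0, -2, 4], [0, 0, 0]]
    - [[0, -2, 4], [0, 0, 0]]

```text
time: 18.65
tool_pos: [458.5, 20.4, 68.3]
tcp_rot: [179.7, 0.0, 94.0]
ft_force: [0.1, 0.7, 15.0]
finger_gap: -0.3
grip_force: 6.6
```

>>> jog_arm:
  rows:
    - [[0, -0.4, 1], [0, 0, 0]]
    - [[0, -0.8, 2], [0, 0, 0]]
    - [[0, -1.2, 3], [0, 0, 0]]
    - [[0, -1.6, 4], [0, 0, 0]]
    - [[0, -1.6, 4], [0, 0, 0]]

```text
time: 19.15
tool_pos: [455.3, 20.2, 62.6]
tcp_rot: [179.9, 0.0, 94.0]
ft_force: [0.6, -0.1, 4.7]
finger_gap: 0.1
grip_force: 2.0
```

>>> jog_arm:
  rows:
    - [[0, -0.3, 1], [0, 0, 0]]
    - [[0, -0.6, 2], [0, 0, 0]]
    - [[0, -0.9, 3], [0, 0, 0]]
    - [[0, -0.9, 3], [0, 0, 0]]

```text
time: 19.55
tool_pos: [453.0, 20.4, 58.3]
tcp_rot: [-179.9, -0.0, 94.0]
ft_force: [0.4, -0.3, -0.2]
finger_gap: -0.1
grip_force: 0.0
```

Force is down to zero, so it has snapped over. Lifting away, back toward the robot and clear of the view.

>>> jog_arm:
  rows:
    - [[0, 0, -10], [0, 0, 0]]
    - [[0, 0, -40], [0, 0, 0]]
    - [[0, 0, -80], [0, 0, 0]]
    - [[0, 0, -120], [0, 0, 0]]
    - [[0, 0, -160], [0, 0, 0]]
    - [[-45, 0, -180], [0, 0, 0]]
    - [[-90, 0, -180], [0, 0, 0]]
    - [[-135, 0, -180], [0, 0, 0]]
    - [[-180, 0, -180], [0, 0, 0]]
    - [[-180, 0, -180], [0, 0, 0]]

```text
time: 20.55
tool_pos: [466.0, -164.0, 239.8]
tcp_rot: [180.0, 0.1, 93.7]
ft_force: [0.2, 0.0, -0.3]
finger_gap: 0.3
grip_force: 0.0
```

```bash
python3 - <<'E'
from h import *
print(r.sense()["tool_pos"],r.sense()["qd"].round(1)); stopshift()
p=r.snapshot("scene")[0];q=r.snapshot("top")[0]
a=cv2.resize(p[215:335,225:405],(720,480),interpolation=2)[60:]
cv2.imwrite("pics/s6.png",a)
J=np.load("J.npy")
for qv in(.6,.78): print(qv,"handle end px",[((pix(n,jig2w(J,(-26-118*np.cos(.98-qv),15,30+118*np.sin(.98-qv))))-[225,215])*4-[0,60]).round() for n in("scene",)])
E
```

```text
[ 465.96542397 -163.97273744  239.79157032] [ 4.4 -1.5  1.9  2.3  1.3  4.7]
top white 55 54 [-0.16  0.13] knob 33 28 [-0.94 -0.12]
scene white 118 121 [-0.03  0.06] knob 51 47 [ 1.16 -0.39]
0.6 handle end px [array([[500., -23.]])]
0.78 handle end px [array([[501., -10.]])]
```

View pics/s6.png

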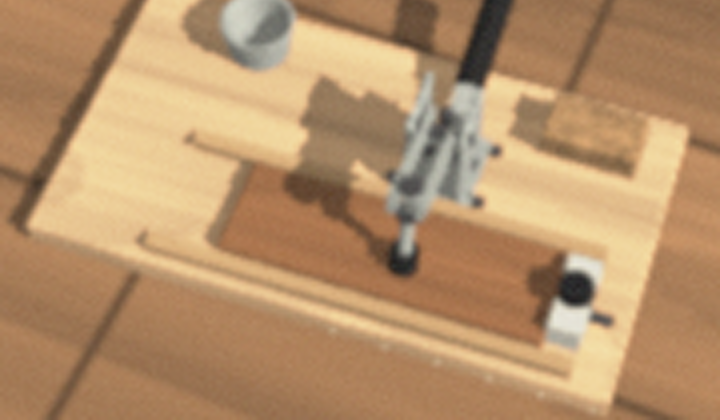

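The foot rests on the blade at (403,258) with its shadow joined, the blade end is at the stop (548,330), and the stop, tin and sander are unmoved. The handle stays down with the gripper away.

```bash
python3 -c "
from h import *
print(r.hand_in())"
```

```text
the job is handed in; nothing more can be done
None
```

The blade is snug against the stop, which showed no shift in the images. The clamp handle snapped past over-center with its foot down on the blade, the gripper is clear, and the job was handed in at about 21 s; no verdict was returned.

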